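Set the cutting guide against two datum studs

ROBOT

A 6-joint arm with a two-finger parallel gripper is mounted at the origin on the work surface. World frame = base frame: x ahead of the robot, y to its left, z up, the work surface at z = 0. Lengths are in mm, angles in rad, forces in N, time in s.
With the tool pointing down it reaches from about 350 to 775 mm from the base axis. Payload 7.3 kg.
Tool frame: the origin (TCP) lies between the finger pads; the fingertips stand 14 mm ahead of it and the grasp point (between the pads) lies 5 mm behind it; z points along the fingers, y is the line along which they close (so a half turn about z gives the same grasp; the last joint's range is limited). The gripper opens to 92 mm and grips with 3 to 60 N. Pads are 19 mm wide; open, the fingers measure 130 mm over their backs; the gripper's body (75 mm by 190 mm) begins 47 mm behind the grasp point.
Start: joints at [1.113, 0.342, 1.524, -0, 1.275, -0.146], TCP at [161.04, 499.709, 240.741] pointing down, gripper open.
Joint ranges: [-2.53, 2.53], [-0.77, 2.02], [0.04, 2.7], [-1, 4.14], [0.28, 2.66], [-3.11, 3.11]. Speed limits (rad/s): [2.57, 2.57, 3.14, 3.14, 3.14, 3.14].

INTERFACE

Orientations are given as [roll, pitch, yaw] about the fixed x, y, z axes, in that order (R = Rz(yaw) Ry(pitch) Rx(roll)).
In Python, from plant import get_obs, cams, close_job gives the robot as it stands. The module is installed in compiled form; this text tells all that it offers.
- The arm moves only by the shell command python3 -m creep 'ROWS'. ROWS is JSON, a list of rows, each an object of numbers: "hand": the opening, from 0 (shut) to 1 (fully open); "tx", "ty", "tz": the shift along the tool's x, y, z in m; "spin": the turn about the tool's z in degrees. In form: [{"hand": .., "tx": .., "ty": .., "tz": .., "spin": ..}, ...]. A call has 1 to 5 rows; each row shifts and turns the commanded pose from where the row before left it, along the tool's axes as they then stand; what a row does not reach is not made up. A row lasts 1/8 s, in which the tool goes at most 62.5 mm and 10.7 degrees, less where a joint would pass 70% of its speed; a pose out of reach is approached as far as the arm can. A call is refused whole if a number of a shift passes 0.0625 or a number of a turn 10.7, either way. A call with a gripper value outside its range is refused whole. The fingers move at their own pace and stop on an object; the grip force is fixed at half the most. Time passes only in rows, so rows that do not move let the fingers close. It gives the time, the measured TCP pose, the force, the opening and the grip force at its end, in the units of the state.
- get_obs(): the state, without advancing time (a new reading comes with each control period).
- cams.capture(name): name is "side" or "top"; returns a dict with "color" (384x512x3 uint8, red, green, blue), "K" (3x3 intrinsics, pixels), "k1" (the pictures are not rectified: a ray, as slopes to the right and down, at radius r is drawn at 1 + k1 r^2 times it, then the intrinsics apply), "R" (3x3) and "t" (3): a world point X has camera coordinates R X + t. Camera axes: x right, y down, z forward; pixel columns grow to the right and rows downward; lengths in mm; the calibration is good to about 2 mm. A picture is of the moment at which its call begins. There is no depth.
- close_job(): hands the job in; it is judged then, once.
The state is a dict: "time": time; "joint_positions": joint angles; "dq": joint speeds; "tau": joint torques, N m; "tool_pos": TCP position; "tcp_rot": TCP orientation; "contact_force": force on the tool from outside, world axes, zero at the start; "moment": the same for the moment, N m; "grip_width": finger opening in mm; "finger_force": force on a finger pad.
Only numpy, scipy, OpenCV 4.12 (cv2) and the standard library are available. Lean on these libraries where they do the work, as an engineer would, in place of code of your own. Each camera call takes 0.05 s, during which the arm holds its last target. There are 200 camera calls.

TASK

Lift the ribbed aluminium cutting guide out of its rack, lay it down flat on the green mat, rib up and clear of the two steel datum studs, and let go of it. Then take it again by its black rib and, keeping it flat, slide it gently until one long edge, coming from the robot's side, presses lightly on both studs at the same time; leave it there, still touching both. Leave everything else on the bench where it is.

Things in the scene. Friction and masses are not known exactly. Their poses are not given: they have to be found in the camera images.
- guide_center (a point): centre of the guide's plate: a plain aluminium straightedge 300 mm long (x axis), 10 mm thick (y), 60 mm wide (z), about 0.4 kg. It starts on one long edge in the rack, z up. Its two long edges are alike; either may touch the studs. Lying flat with the rib up, its y axis points up and this point is 8 mm above the bench (5 mm above the mat)
- guide_rib (a point): centre of the guide's black rib, 17 mm from the plate's centre along the guide's +y; same axes. The rib stands 24 mm out of the +y face, 120 mm long (x), 16 mm wide (z). Between it and either long edge 22 mm of the plate are bare, so the upper strip can be pinched across its thickness in the rack. With the guide flat, rib up, its top is 37 mm above the bench
- guide: the same guide; the origin is the middle of the long edge it stands on at the start, 30 mm below the plate's centre along its z axis
- rack: fixed grey rack, left or right of the studs. Base plate 260 x 70 x 6 mm, origin under its middle, x along the guide. Two pairs of posts (30 mm long, centred 105 mm either side of the middle) leave a slot 12.4 mm wide and rise 36 mm over the mat; between the pairs the space beside the guide is open. The guide lifts straight up out of it
- stud_left_axis (a point): middle of the left (+y) datum stud: an upright fixed steel pin, 16 mm in diameter, 24 mm tall above the mat, on a white paper dot; this point is on its axis 12 mm above the mat; axes as the world's
- stud_right_axis (a point): the same for the right (-y) stud, an equal pin. The studs stand 130 to 245 mm apart; the mat is 3 mm thick, its top 3 mm above the bench; the guide drags on it by its own weight with 2 to 6 N, more if it is pressed down
- stud_left: the left stud itself, origin under its middle at the mat
- stud_right: the right stud itself, origin under its middle at the mat
- caliper: bystander, to be left alone: digital caliper lying flat; origin at its underside
- marker: bystander, to be left alone: white and black marker pen; origin at its underside
- tape: bystander, to be left alone: brown roll of tape lying flat, 80 mm across; origin at its underside
- weight: bystander, to be left alone: small steel calibration weight with a knob, 50 mm high; origin at its underside
- square: bystander, to be left alone: small steel try-square lying flat (NOT the guide); origin at its underside
- bottle: bystander, to be left alone: small white bottle, 100 mm high; origin at its underside

How it is judged (in metres and radians):
On the way, in this order (a step that is already met when the one before it is completed fails the run):
1. the guide is lifted clear of its rack in the gripper (height (world z) of guide_center above 0.08 m and contact force between the fingers and guide above 1 N), for 0.1 s.
2. the guide lies flat on the mat, rib up, let go, touching neither stud (angle between guide_center's own y axis and vertical below 0.05 rad and height (world z) of guide_center below 0.012 m and contact force between the fingers and guide below 0.05 N and contact force between guide and stud_left below 0.02 N and contact force between guide and stud_right below 0.02 N), for 0.2 s.
3. held by its rib and still flat, the guide presses on both studs at once, more than 0.5 N on each for 0.3 s (angle between guide_center's own y axis and vertical below 0.05 rad and height (world z) of guide_center below 0.012 m and contact force between the fingers and guide_c1 above 1 N and contact force between the fingers and guide_c2 above 1 N and contact force between guide and stud_left above 0.5 N and contact force between guide and stud_right above 0.5 N), for 0.3 s.
At the end, for the whole second after the job is handed in: The guide lies flat on the mat (within 0.05 rad), rib up, at rest, on the robot's side of the studs, one long edge spanning both studs and within 2 mm of touching each of them (angle between guide_center's own y axis and vertical below 0.05 rad and height (world z) of guide_center below 0.012 m and ((z of stud_left_axis in the frame of guide_center between 0.036 and 0.04 m and z of stud_right_axis in the frame of guide_center between 0.036 and 0.04 m) or (z of stud_left_axis in the frame of guide_center between -0.04 and -0.036 m and z of stud_right_axis in the frame of guide_center between -0.04 and -0.036 m)) and x of stud_left_axis in the frame of guide_center between -0.148 and 0.148 m and x of stud_right_axis in the frame of guide_center between -0.148 and 0.148 m and x of guide_center in the frame of stud_left_axis below 0 m and x of guide_center in the frame of stud_right_axis below 0 m and linear speed of guide below 0.01 m/s).
It fails at once if the guide is forced against a stud (over 30 N) (contact force between guide and stud_left above 30 N or contact force between guide and stud_right above 30 N).
It fails at once if a bystander is moved by more than 20 mm (distance of any of caliper, marker, tape, weight, square, bottle from where it was at the start of the episode above 0.02 m).
It also fails if it takes over 56 s, if anything falls off the work surface, if the arm or the gripper's body presses on something with over 40 N, if the wrist force passes 120 N, or if a joint passes its speed limit or range.

## Working session

There is one attempt and no reset: what is moved stays moved. The work goes in short steps, Python scripts to look and compute and a shell command to move; the robot and the scene stay as the last step left them, time stands still between calls to the robot, and variables do not carry over. Pictures are saved under pics/ and viewed, at most 10 in all, crops included, and the job is handed in when it is done.

```bash
mkdir -p pics; python3 - <<'E'
from plant import get_obs,cams
import cv2,numpy as np
o=get_obs();print(o)
for n in("top","side"):
    c=cams.capture(n);cv2.imwrite(f"pics/{n}0.png",c["color"][:,:,::-1])
    np.savez(f"{n}0.npz",**c)
    print(n,c["K"],c["k1"],c["R"],c["t"])
E
```

```text
{'time': 0.0, 'joint_positions': array([ 1.11299596e+00,  3.42715264e-01,  1.52497545e+00, -4.03195263e-05,
        1.27538481e+00, -1.45989568e-01]), 'dq': array([ 0.00096104, -0.00091352, -0.00018357,  0.00047081, -0.00176048,
        0.00046395]), 'tau': array([ 1.09279325e-03, -4.31231153e+01, -2.44227058e+01,  7.18763703e-02,
        5.58150513e-02, -2.09240366e-04]), 'tool_pos': array([160.88273776, 499.35830025, 240.06331736]), 'tcp_rot': array([-3.14011995e+00, -1.77569547e-04,  2.82979349e+00]), 'contact_force': array([0.80541395, 0.2658121 , 0.74990154]), 'moment': array([-0.0095369 , -0.03195773, -0.03914293]), 'finger_force': 0.0, 'grip_width': 91.75431053325416}
top [[495.7731397    0.         263.99396961]
 [  0.         495.7731397  200.86010104]
 [  0.           0.           1.        ]] -0.039679774040990386 [[-3.82849127e-02 -9.99266450e-01 -9.09663968e-04]
 [-9.75279590e-01  3.75641360e-02 -2.17758252e-01]
 [ 2.17632686e-01 -7.44967894e-03 -9.76002314e-01]] [  17.46083135  551.22314993 1034.28900857]
side [[362.71470528   0.         261.14798393]
 [  0.         362.71470528 195.41701146]
 [  0.           0.           1.        ]] -0.02517321364986457 [[ 0.75123473 -0.6598852   0.01406806]
 [-0.36034217 -0.42789628 -0.8288898 ]
 [ 0.55299178  0.61762149 -0.55923501]] [-440.39997053  239.93096888  648.37448422]
```

View pics/top0.png

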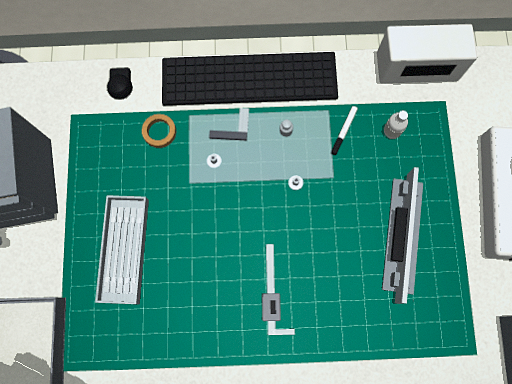

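View pics/side0.png

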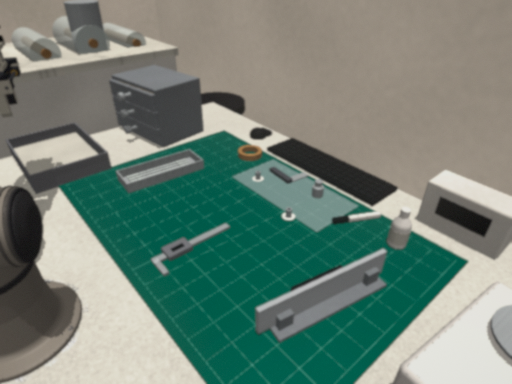

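The top view shows the studs on white dots near (214,160) and (296,183). The rack with the guide is on the right around (402,235), with the black rib facing left toward the studs. The caliper is near (270,290). The side view shows the same layout, and the arm is not in frame.

```bash
cat > h.py <<'E'
import numpy as np,cv2
def load(n):return dict(np.load(n+".npz"))
def on(c,px,z):
    px=np.array(px,float).reshape(-1,1,2)
    u=cv2.undistortPoints(px,c["K"],np.array([float(c["k1"]),0,0,0])).reshape(-1,2)
    d=np.c_[u,np.ones(len(u))]@c["R"]; o=-c["R"].T@c["t"]
    return o+d*((z-o[2])/d[:,2])[:,None]
def proj(c,X):
    return cv2.projectPoints(np.array(X,float).reshape(-1,1,3),cv2.Rodrigues(c["R"])[0],c["t"],c["K"],np.array([float(c["k1"]),0,0,0]))[0].reshape(-1,2)
E
python3 - <<'E'
from h import *
t=load("top0");s=load("side0")
im=t["color"];g=im.min(2)
m=(g>170).astype(np.uint8)
for (x,y) in((214,160),(296,183)):
    w=m[y-14:y+15,x-14:x+15];n,l,st,ce=cv2.connectedComponentsWithStats(w)
    for i in range(1,n):
        if st[i,4]>20:
            print(st[i],ce[i]+[x-14,y-14]); 
            bb=[[x-14+st[i,0],y-14+st[i,1]],[x-15+st[i,0]+st[i,2],y-15+st[i,1]+st[i,3]]]
            print(on(t,bb,3)[:,:2], on(t,np.mean(bb,0),3))
for p in [(270,244),(270,335),(294,332),(262,292)]:print(p,on(t,p,5)[0])
a=cv2.resize(im[160:310,370:430],None,fx=4,fy=4,interpolation=cv2.INTER_CUBIC)
b=cv2.resize(im[145:195,195:315],None,fx=4,fy=4,interpolation=cv2.INTER_CUBIC)
cc=cv2.resize(s["color"][240:340,245:395],None,fx=3,fy=3,interpolation=cv2.INTER_CUBIC)
o=np.zeros((600,740,3),np.uint8);o[:,:240]=a;o[:200,250:730]=b;o[250:550,250:700]=cc
cv2.imwrite("pics/c1.png",o[:,:,::-1])
E
```

```text
[  7   7  15  15 144] [213.72222222 160.40972222]
[[686.30040226 127.02473055]
 [650.28463316  94.33324182]] [[668.22896934 110.6209701    3.        ]]
[  7   6  14  15 139] [295.51079137 181.98561151]
[[624.47421751 -65.40985226]
 [589.36765884 -94.14852123]] [[606.86472653 -79.82355924   3.        ]]
(270, 244) [462.67183851 -13.96335251   5.        ]
(270, 335) [261.58232441  -5.76217634   5.        ]
(294, 332) [265.93170498 -58.79506641   5.        ]
(262, 292) [355.50858519   8.30890926   5.        ]
```

View pics/c1.png

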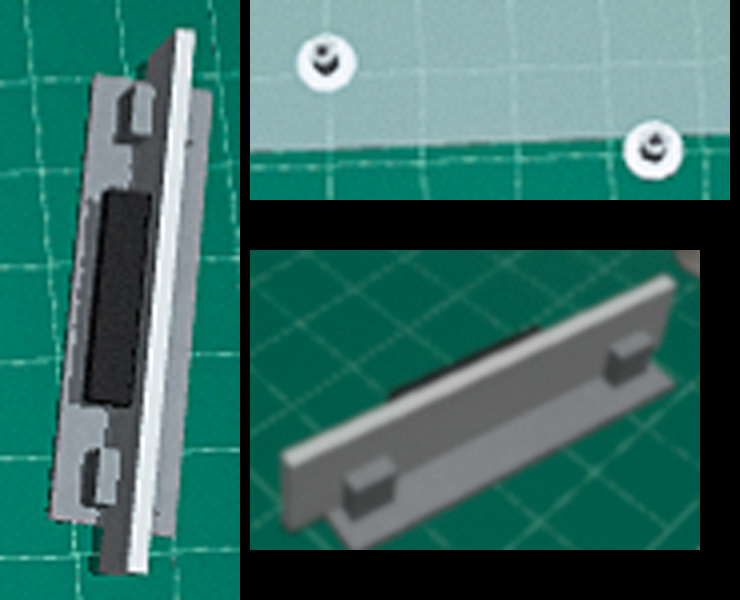

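The crop shows the guide's bright top edge running from about (416,168) to (404,303), with the rib on its left (+y) side. Each stud is centred on its dot. The studs come out 200 mm apart, which is within the stated range.

```bash
python3 - <<'E'
from h import *
t=load("top0");s=load("side0")
def strip(c,x0,x1,y0,y1,th,off=True):
    g=c["color"].min(2)[y0:y1,x0:x1];m=(g>th).astype(np.uint8)
    n,l,st,ce=cv2.connectedComponentsWithStats(m);i=1+np.argmax(st[1:,4])
    ys,xs=np.nonzero(l==i);print(st[i]);return cv2.minAreaRect(np.c_[xs+x0,ys+y0].astype(np.float32))
r=strip(t,370,430,160,310,185);print(r)
b=cv2.boxPoints(r)
b=b[np.argsort(b[:,1])];e=np.array([b[:2].mean(0),b[2:].mean(0)])
for z in(63,66,69):
    P=on(t,e,z);d=P[0]-P[1];print(z,P.round(1).tolist(),P.mean(0).round(1),"L",np.linalg.norm(d).round(1),"yaw",np.degrees(np.arctan2(d[1],d[0])).round(2))
    print(" side proj",proj(s,P).round(1).tolist())
r=strip(s,240,395,235,345,135);print(r,cv2.boxPoints(r).round(1).tolist())
# rack base corners (z=9 top)
print(on(t,[(370+97/4,160+76/4),(370+211/4,160+90/4),(370+50/4,160+520/4),(370+173/4,160+536/4)],9).round(1))
E
```

```text
[ 32   8  16 135 603]
((410.0860900878906, 235.05328369140625), (4.5267863273620605, 134.80772399902344), 5.194429397583008)
63 [[613.6, -348.1, 63.0], [319.9, -291.5, 63.0]] [ 466.7 -319.8   63. ] L 299.0 yaw -10.92
 side proj [[384.2, 252.1], [257.1, 312.3]]
66 [[612.7, -347.1, 66.0], [319.9, -290.6, 66.0]] [ 466.3 -318.9   66. ] L 298.2 yaw -10.92
 side proj [[383.9, 250.9], [256.8, 310.9]]
69 [[611.9, -346.1, 69.0], [319.9, -289.8, 69.0]] [ 465.9 -318.    69. ] L 297.3 yaw -10.92
 side proj [[383.5, 249.7], [256.5, 309.4]]
[ 17  14 129  63 676]
((320.7572937011719, 279.9799499511719), (5.074623107910156, 140.94168090820312), 64.98310089111328) [[255.8000030517578, 307.5], [383.5, 247.89999389648438], [385.70001220703125, 252.5], [258.0, 312.1000061035156]]
[[ 603.8 -311.3    9. ]
 [ 592.8 -377.7    9. ]
 [ 349.  -260.8    9. ]
 [ 337.3 -329.     9. ]]
```

```bash
python3 -m creep '[{"hand":1,"tx":0,"ty":0,"tz":0,"spin":-7},{"hand":1,"tx":-0.045,"ty":-0.04,"tz":0,"spin":0},{"hand":1,"tx":-0.045,"ty":-0.04,"tz":0,"spin":0},{"hand":1,"tx":-0.045,"ty":-0.04,"tz":0,"spin":0},{"hand":1,"tx":-0.045,"ty":-0.04,"tz":0,"spin":0}]'
python3 -m creep '[{"hand":1,"tx":-0.035,"ty":-0.05,"tz":0,"spin":0},{"hand":1,"tx":-0.035,"ty":-0.05,"tz":0,"spin":0},{"hand":1,"tx":-0.035,"ty":-0.05,"tz":0,"spin":0},{"hand":1,"tx":-0.035,"ty":-0.05,"tz":0,"spin":0},{"hand":1,"tx":-0.035,"ty":-0.05,"tz":0,"spin":0}]'
python3 -m creep '[{"hand":1,"tx":-0.02,"ty":-0.055,"tz":0,"spin":0},{"hand":1,"tx":-0.02,"ty":-0.055,"tz":0,"spin":0},{"hand":1,"tx":-0.02,"ty":-0.055,"tz":0,"spin":0},{"hand":1,"tx":-0.02,"ty":-0.055,"tz":0,"spin":0},{"hand":1,"tx":-0.02,"ty":-0.055,"tz":0,"spin":0}]'
```

```text
time: 0.72
tool_pos: [308.4, 307.0, 240.6]
tcp_rot: [-3.142, -0.0, 2.952]
contact_force: [1.9, 1.1, 0.6]
grip_width: 91.9
finger_force: 0.0
time: 1.35
tool_pos: [432.7, 28.2, 240.6]
tcp_rot: [3.141, -0.0, 2.952]
contact_force: [1.7, 0.6, 0.5]
grip_width: 91.4
finger_force: 0.0
time: 1.98
tool_pos: [478.7, -260.7, 240.4]
tcp_rot: [3.141, -0.0, 2.952]
contact_force: [2.0, 0.6, 0.2]
grip_width: 91.9
finger_force: 0.0
```

```bash
python3 -m creep '[{"hand":1,"tx":0.001,"ty":-0.06,"tz":0,"spin":0},{"hand":1,"tx":0,"ty":0,"tz":0.06,"spin":0},{"hand":1,"tx":0,"ty":0,"tz":0.06,"spin":0},{"hand":1,"tx":0,"ty":0,"tz":0.0,"spin":0},{"hand":1,"tx":0,"ty":0,"tz":0,"spin":0}]'
python3 - <<'E'
from h import *
from plant import cams
o=[]
for n in("top","side"):
    c=cams.capture(n);o.append(c["color"][160:330,230:480] if n=="side" else c["color"][150:320,340:480])
cv2.imwrite("pics/c2.png",np.hstack([cv2.resize(i,None,fx=2,fy=2) for i in o])[:,:,::-1])
E
```

```text
time: 2.6
tool_pos: [467.5, -318.2, 122.7]
tcp_rot: [-3.14, 0.002, 2.952]
contact_force: [0.5, -0.3, 0.9]
grip_width: 91.5
finger_force: 0.0
```

View pics/c2.png

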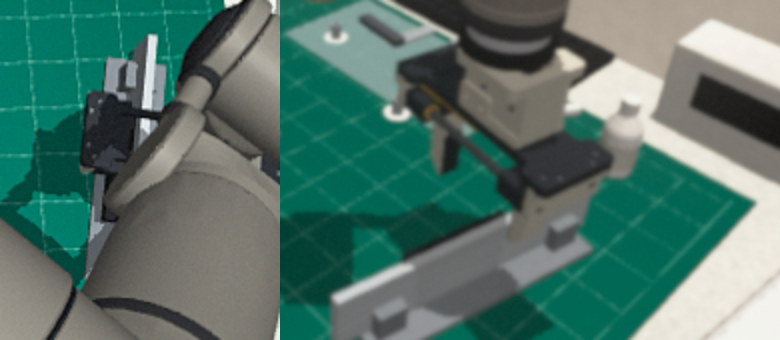

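The crops show the open fingers either side of the guide, near its middle. Next I descend and close.

```bash
python3 -m creep '[{"hand":1,"tx":0,"ty":0,"tz":0.04,"spin":0},{"hand":1,"tx":0,"ty":0,"tz":0.019,"spin":0},{"hand":1,"tx":0,"ty":0,"tz":0,"spin":0}]'
python3 -m creep '[{"hand":0,"tx":0,"ty":0,"tz":0,"spin":0},{"hand":0,"tx":0,"ty":0,"tz":0,"spin":0},{"hand":0,"tx":0,"ty":0,"tz":0,"spin":0},{"hand":0,"tx":0,"ty":0,"tz":0,"spin":0},{"hand":0,"tx":0,"ty":0,"tz":0,"spin":0}]'
```

```text
time: 3.08
tool_pos: [466.8, -317.5, 62.5]
tcp_rot: [-3.141, 0.001, 2.952]
contact_force: [-0.1, 0.9, 0.0]
grip_width: 91.8
finger_force: 0.0
time: 3.7
tool_pos: [466.5, -317.5, 61.8]
tcp_rot: [3.142, 0.0, 2.952]
contact_force: [0.5, -0.5, -0.3]
grip_width: 46.3
finger_force: 0.0
```

```bash
python3 -m creep '[{"hand":0,"tx":0,"ty":0,"tz":0,"spin":0},{"hand":0,"tx":0,"ty":0,"tz":0,"spin":0},{"hand":0,"tx":0,"ty":0,"tz":0,"spin":0},{"hand":0,"tx":0,"ty":0,"tz":0,"spin":0},{"hand":0,"tx":0,"ty":0,"tz":0,"spin":0}]'
python3 -m creep '[{"hand":0,"tx":0,"ty":0,"tz":0,"spin":0},{"hand":0,"tx":0,"ty":0,"tz":-0.01,"spin":0},{"hand":0,"tx":0,"ty":0,"tz":-0.02,"spin":0},{"hand":0,"tx":0,"ty":0,"tz":-0.02,"spin":0},{"hand":0,"tx":0,"ty":0,"tz":0,"spin":0}]'
```

```text
time: 4.32
tool_pos: [466.5, -317.5, 61.6]
tcp_rot: [3.141, 0.0, 2.952]
contact_force: [0.5, 0.2, 0.1]
grip_width: 9.9
finger_force: 30.0
time: 4.95
tool_pos: [467.2, -318.0, 113.3]
tcp_rot: [-3.14, 0.003, 2.952]
contact_force: [-1.0, -0.4, -3.0]
grip_width: 9.7
finger_force: 30.0
```

```bash
python3 -m creep '[{"hand":0,"tx":0,"ty":0,"tz":-0.035,"spin":0},{"hand":0,"tx":0,"ty":0,"tz":-0.035,"spin":0},{"hand":0,"tx":-0.01,"ty":0.052,"tz":0,"spin":0},{"hand":0,"tx":-0.01,"ty":0.052,"tz":0,"spin":0},{"hand":0,"tx":-0.01,"ty":0.052,"tz":0,"spin":0}]'
python3 -m creep '[{"hand":0,"tx":-0.009,"ty":0.052,"tz":0,"spin":0},{"hand":0,"tx":-0.009,"ty":0.052,"tz":0,"spin":0},{"hand":0,"tx":-0.009,"ty":0.052,"tz":0,"spin":0},{"hand":0,"tx":-0.009,"ty":0.052,"tz":0,"spin":0},{"hand":0,"tx":0,"ty":0,"tz":0,"spin":0}]'
python3 -m creep '[{"hand":0,"tx":0,"ty":0,"tz":0,"spin":9.7},{"hand":0,"tx":0,"ty":0,"tz":0,"spin":9.7},{"hand":0,"tx":0,"ty":0,"tz":0,"spin":9.7},{"hand":0,"tx":0,"ty":0,"tz":0,"spin":9.7},{"hand":0,"tx":0,"ty":0,"tz":0,"spin":9.7}]'
python3 -m creep '[{"hand":0,"tx":0,"ty":0,"tz":0,"spin":9.7},{"hand":0,"tx":0,"ty":0,"tz":0,"spin":9.7},{"hand":0,"tx":0,"ty":0,"tz":0,"spin":9.7},{"hand":0,"tx":0,"ty":0,"tz":0,"spin":9.7},{"hand":0,"tx":0,"ty":0,"tz":0,"spin":9.7}]'
python3 -m creep '[{"hand":0,"tx":0,"ty":0,"tz":0,"spin":0},{"hand":0,"tx":0,"ty":0,"tz":0.04,"spin":0},{"hand":0,"tx":0,"ty":0,"tz":0.04,"spin":0},{"hand":0,"tx":0,"ty":0,"tz":0.02,"spin":0},{"hand":0,"tx":0,"ty":0,"tz":0,"spin":0}]'
python3 - <<'E'
from h import *
from plant import cams
o=[]
for n in("top","side"):
    c=cams.capture(n);o.append(c["color"][90:330,150:400] if n=="top" else c["color"][100:340,190:440])
cv2.imwrite("pics/c3.png",np.hstack([cv2.resize(i,None,fx=1.6,fy=1.6) for i in o])[:,:,::-1])
E
```

```text
time: 5.58
tool_pos: [525.2, -168.3, 180.8]
tcp_rot: [3.141, -0.002, 2.951]
contact_force: [0.9, 0.1, -4.1]
grip_width: 9.8
finger_force: 30.0
time: 6.2
tool_pos: [599.9, 31.4, 180.3]
tcp_rot: [3.141, -0.002, 2.957]
contact_force: [0.6, 0.1, -3.5]
grip_width: 9.9
finger_force: 30.0
time: 6.82
tool_pos: [599.1, 26.6, 180.7]
tcp_rot: [-3.14, -0.001, 2.099]
contact_force: [0.2, 0.4, -4.3]
grip_width: 9.8
finger_force: 30.0
time: 7.45
tool_pos: [599.1, 26.6, 180.7]
tcp_rot: [-3.14, 0.001, 1.253]
contact_force: [0.6, 0.8, -2.7]
grip_width: 10.1
finger_force: 30.0
time: 8.07
tool_pos: [598.4, 27.2, 79.7]
tcp_rot: [-3.137, 0.001, 1.262]
contact_force: [1.2, -0.1, -2.7]
grip_width: 9.9
finger_force: 30.0
```

View pics/c3.png

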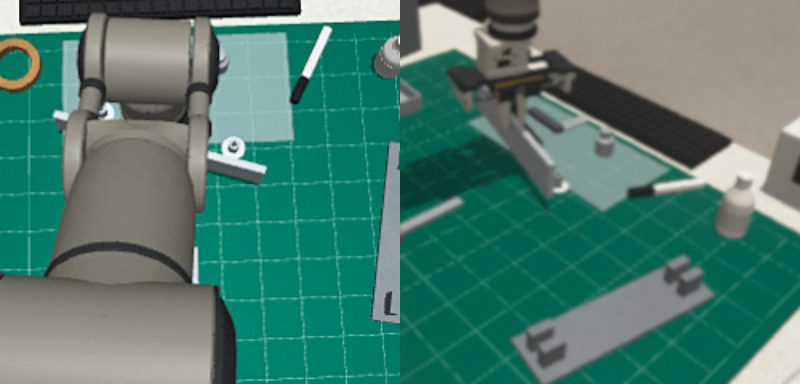

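The top view shows the guide parallel to the stud line on the robot's side, and the side view shows the rack empty. Next I set the guide on its edge, open slightly, raise the fingers above the rib and tip it toward the robot.

```bash
python3 -m creep '[{"hand":0,"tx":0,"ty":0,"tz":0.015,"spin":0},{"hand":0,"tx":0,"ty":0,"tz":0.006,"spin":0},{"hand":0,"tx":0,"ty":0,"tz":0.002,"spin":0},{"hand":0,"tx":0,"ty":0,"tz":0,"spin":0}]'
```

```text
time: 8.68
tool_pos: [600.0, 27.6, 58.7]
tcp_rot: [-3.142, -0.0, 1.259]
contact_force: [0.1, 0.3, -3.6]
grip_width: 9.7
finger_force: 30.0
```

```bash
python3 -m creep '[{"hand":0,"tx":0,"ty":0,"tz":0.002,"spin":0},{"hand":0,"tx":0,"ty":0,"tz":0,"spin":0}]'; python3 -m creep '[{"hand":0,"tx":0,"ty":0,"tz":0.001,"spin":0},{"hand":0,"tx":0,"ty":0,"tz":0,"spin":0}]'
```

```text
time: 8.93
tool_pos: [599.9, 27.5, 56.8]
tcp_rot: [3.142, -0.0, 1.259]
contact_force: [-0.3, 0.6, -4.1]
grip_width: 9.8
finger_force: 30.0
time: 9.18
tool_pos: [599.9, 27.5, 55.7]
tcp_rot: [3.142, -0.0, 1.259]
contact_force: [0.3, 0.5, -3.5]
grip_width: 9.5
finger_force: 30.0
```

```bash
python3 -m creep '[{"hand":0,"tx":0,"ty":0,"tz":0.001,"spin":0},{"hand":0,"tx":0,"ty":0,"tz":0,"spin":0}]'; python3 -m creep '[{"hand":0.22,"tx":0,"ty":0,"tz":0,"spin":0},{"hand":0.22,"tx":0,"ty":0,"tz":0,"spin":0},{"hand":0.22,"tx":0,"ty":0,"tz":0,"spin":0}]'
```

```text
time: 9.43
tool_pos: [600.0, 27.5, 55.6]
tcp_rot: [3.141, -0.0, 1.259]
contact_force: [-3.0, -0.1, 5.4]
grip_width: 9.4
finger_force: 30.0
time: 9.8
tool_pos: [600.3, 27.5, 54.9]
tcp_rot: [3.141, -0.0, 1.259]
contact_force: [0.5, 0.1, 1.6]
grip_width: 20.4
finger_force: 0.8
```

```bash
python3 -m creep '[{"hand":0.22,"tx":0,"ty":0,"tz":-0.009,"spin":0},{"hand":0.22,"tx":0,"ty":-0.008,"tz":0,"spin":0},{"hand":0.22,"tx":0,"ty":-0.008,"tz":0,"spin":0},{"hand":0.22,"tx":0,"ty":-0.008,"tz":0,"spin":0},{"hand":0.22,"tx":0,"ty":-0.005,"tz":0,"spin":0}]'
python3 - <<'E'
from h import *
from plant import cams
c=cams.capture("side")
cv2.imwrite("pics/c4.png",cv2.resize(c["color"][110:260,210:380],None,fx=4,fy=4)[:,:,::-1])
E
```

```text
time: 10.42
tool_pos: [571.3, 36.8, 63.5]
tcp_rot: [-3.14, 0.0, 1.259]
contact_force: [-0.4, 0.8, 0.2]
grip_width: 20.1
finger_force: 0.3
```

View pics/c4.png

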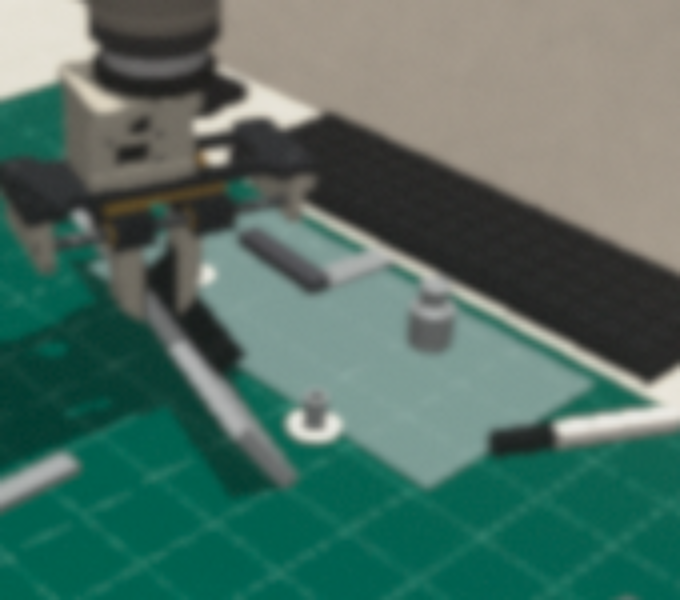

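The guide now leans toward the robot between the fingers, clear of the right stud at about (315,410) in the crop. I open while holding the robot-side finger in place, then lower the guide on it.

```bash
python3 -m creep '[{"hand":1,"tx":0,"ty":0.004,"tz":0,"spin":0},{"hand":1,"tx":0,"ty":0.0045,"tz":0,"spin":0},{"hand":1,"tx":0,"ty":0.0045,"tz":0,"spin":0},{"hand":1,"tx":0,"ty":0.0045,"tz":0.004,"spin":0},{"hand":1,"tx":0,"ty":0.0045,"tz":0.004,"spin":0}]'
python3 -m creep '[{"hand":1,"tx":0,"ty":0.004,"tz":0.006,"spin":0},{"hand":1,"tx":0,"ty":0.002,"tz":0.006,"spin":0},{"hand":1,"tx":0,"ty":0,"tz":0.0,"spin":0}]'
python3 - <<'E'
from h import *
from plant import cams
o=[]
for n in("top","side"):
    c=cams.capture(n);o.append(c["color"][110:260,170:370] if n=="top" else c["color"][110:260,190:390])
cv2.imwrite("pics/c5.png",np.vstack([cv2.resize(i,None,fx=2,fy=2) for i in o])[:,:,::-1])
E
```

```text
time: 11.1
tool_pos: [593.7, 29.5, 55.3]
tcp_rot: [3.141, -0.0, 1.259]
contact_force: [-0.3, 0.5, 0.1]
grip_width: 65.6
finger_force: 0.0
time: 11.48
tool_pos: [598.9, 27.8, 43.1]
tcp_rot: [-3.141, -0.0, 1.259]
contact_force: [1.6, 0.4, -0.6]
grip_width: 91.0
finger_force: 0.7
```

View pics/c5.png

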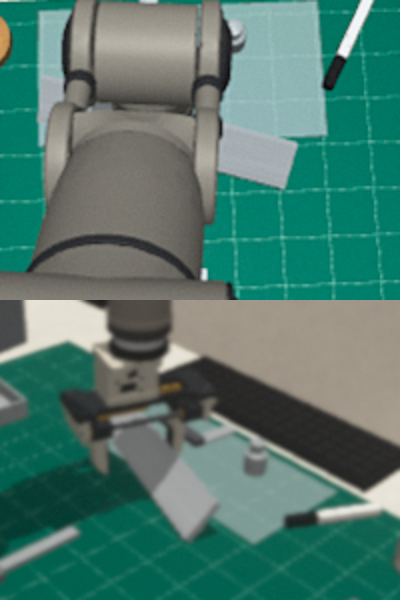

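The guide now leans toward the studs and only its underside face is visible, so it rolled back as the fingers opened. I triangulate its end corners to see how it rests.

```bash
cat >> h.py <<'E'
def tri(t,a,s,b):
    A=[];B=[]
    def P(c,p):
        q0=on(c,p,0)[0];q1=on(c,p,100)[0];d=q1-q0;return q0,d/np.linalg.norm(d)
    p,d=P(t,a);q,e=P(s,b)
    k=np.linalg.lstsq(np.c_[d,-e],q-p,rcond=None)[0]
    x,y=p+k[0]*d,q+k[1]*e
    return ((x+y)/2).round(1),np.linalg.norm(x-y).round(1)
E
python3 - <<'E'
from h import *
from plant import get_obs
t=load("top0");s=load("side0")
print("low",tri(t,(313.5,204),s,(280,230)),"up",tri(t,(319,180),s,(298,211)))
print("low z3",on(t,(313.5,204),3))
n=np.array([-.952,.307]);m=np.array([637.5,15.5])
for a,b in(((313.5,204),(280,230)),((319,180),(298,211))):print((tri(t,a,s,b)[0][:2]-m)@n)
print(get_obs()["tool_pos"],(get_obs()["tool_pos"][:2]-m)@n)
E
```

```text
low (array([ 548.1, -116.3,   11.6]), np.float64(5.9)) up (array([ 594.3, -127.5,   52.7]), np.float64(5.4))
low z3 [[ 552.45824633 -118.90798258    3.        ]]
44.64619999999997
-2.77459999999996
[598.48077635  27.98788643  43.40373279] 40.980082047075115
```

The lower edge is about 45 mm on the robot's side and the top edge rests on the stud-side finger, tilted about 45°. That is recoverable: I raise while closing, which stands the guide back up.

```bash
python3 -m creep '[{"hand":0.22,"tx":0,"ty":0,"tz":-0.004,"spin":0},{"hand":0.22,"tx":0,"ty":-0.001,"tz":-0.003,"spin":0},{"hand":0.22,"tx":0,"ty":-0.001,"tz":-0.003,"spin":0},{"hand":0.22,"tx":0,"ty":-0.001,"tz":-0.003,"spin":0},{"hand":0.22,"tx":0,"ty":-0.001,"tz":-0.003,"spin":0}]'
python3 -m creep '[{"hand":0.22,"tx":0,"ty":0,"tz":-0.002,"spin":0},{"hand":0.22,"tx":0,"ty":0,"tz":0,"spin":0},{"hand":0.22,"tx":0,"ty":0,"tz":0,"spin":0},{"hand":0.22,"tx":0,"ty":0,"tz":0,"spin":0}]'
python3 - <<'E'
from h import *
from plant import cams
o=[]
for n in("top","side"):
    c=cams.capture(n);o.append(c["color"][110:260,170:370] if n=="top" else c["color"][110:260,190:390])
cv2.imwrite("pics/c6.png",np.hstack([cv2.resize(i,None,fx=2,fy=2) for i in o])[:,:,::-1])
E
```

```text
time: 12.2
tool_pos: [594.9, 29.2, 59.9]
tcp_rot: [-3.141, -0.0, 1.259]
contact_force: [0.7, -0.3, 0.0]
grip_width: 46.5
finger_force: 0.1
time: 12.7
tool_pos: [595.1, 29.1, 61.6]
tcp_rot: [-3.141, -0.0, 1.259]
contact_force: [0.7, 0.5, 0.2]
grip_width: 20.2
finger_force: 0.0
```

View pics/c6.png

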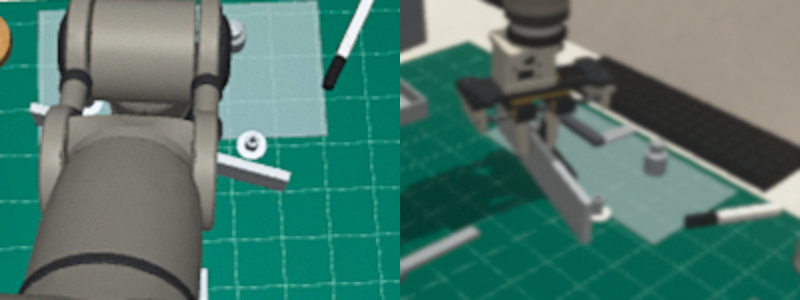

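The guide stands upright again between the fingers, clear of the stud at (252,146) in the crop. This time I raise to keep the tip above the rib and push well past the balance point.

```bash
python3 -m creep '[{"hand":0.22,"tx":0,"ty":0,"tz":-0.006,"spin":0},{"hand":0.22,"tx":0,"ty":-0.01,"tz":0,"spin":0},{"hand":0.22,"tx":0,"ty":-0.01,"tz":0,"spin":0},{"hand":0.22,"tx":0,"ty":-0.01,"tz":0,"spin":0},{"hand":0.22,"tx":0,"ty":-0.01,"tz":0,"spin":0}]'
python3 -m creep '[{"hand":0.22,"tx":0,"ty":-0.01,"tz":0,"spin":0},{"hand":0.22,"tx":0,"ty":-0.005,"tz":0,"spin":0},{"hand":0.22,"tx":0,"ty":0,"tz":0,"spin":0}]'
python3 - <<'E'
from h import *
from plant import cams
o=[]
for n in("top","side"):
    c=cams.capture(n);o.append(c["color"][110:260,170:370] if n=="top" else c["color"][110:260,190:390])
cv2.imwrite("pics/c7.png",np.hstack([cv2.resize(i,None,fx=2,fy=2) for i in o])[:,:,::-1])
E
```

```text
time: 13.42
tool_pos: [556.2, 41.7, 67.7]
tcp_rot: [-3.141, -0.0, 1.259]
contact_force: [0.7, 0.3, -0.2]
grip_width: 20.4
finger_force: 0.0
time: 13.8
tool_pos: [542.6, 46.1, 67.8]
tcp_rot: [3.141, -0.0, 1.259]
contact_force: [0.4, -0.5, -0.1]
grip_width: 20.3
finger_force: 0.0
```

View pics/c7.png

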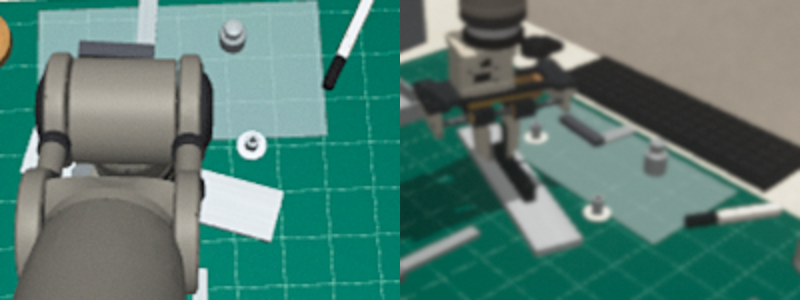

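The guide is flat with the rib up and clear of both studs. I move the arm aside to measure its pose by masks.

```bash
python3 -m creep '[{"hand":0.6,"tx":0,"ty":0,"tz":-0.06,"spin":0},{"hand":0.6,"tx":0.06,"ty":0,"tz":0,"spin":0},{"hand":0.6,"tx":0.06,"ty":0,"tz":0,"spin":0},{"hand":0.6,"tx":0.06,"ty":0,"tz":0,"spin":0},{"hand":0.6,"tx":0.06,"ty":0,"tz":0,"spin":0}]'
python3 - <<'E'
from h import *
from plant import cams
t=cams.capture("top");np.savez("top1.npz",**t);s=cams.capture("side");np.savez("side1.npz",**s)
m=(t["color"].min(2)>150).astype(np.uint8);m[:185]*=1
n,l,st,ce=cv2.connectedComponentsWithStats(m)
for i in range(1,n):
    if st[i,4]>150 and 100<ce[i][1]<320 and 90<ce[i][0]<430:print("w",st[i],ce[i].round(1))
m=(t["color"].max(2)<60).astype(np.uint8)
n,l,st,ce=cv2.connectedComponentsWithStats(m)
for i in range(1,n):
    if st[i,4]>60 and 100<ce[i][1]<320 and 90<ce[i][0]<430:print("b",st[i],ce[i].round(1))
cv2.imwrite("pics/c8.png",cv2.resize(np.hstack([t["color"][110:310,130:400],s["color"][100:300,190:400]]),None,fx=1.6,fy=1.6)[:,:,::-1])
E
```

```text
time: 14.52
tool_pos: [617.2, 276.1, 127.8]
tcp_rot: [3.141, -0.0, 1.259]
contact_force: [0.7, -0.8, 0.4]
grip_width: 54.8
finger_force: 0.0
w [    0    24   512   360 39615] [344.6 162.8]
w [339 106  18  33 198] [347.6 121.8]
w [390 111  18  19 225] [399.2 120.2]
w [206 153  16  16 169] [213.7 160.3]
w [ 180  172  132   59 2914] [245.8 200.8]
w [288 175  15  15 152] [295.4 181.9]
w [136 207   9  34 159] [139.6 219.9]
w [266 244   9  49 362] [269.9 267.7]
b [332 138  11  17  99] [336.6 145.8]
b [220 189  51  21 403] [245.  199.4]
b [ 48 259  94  39 539] [ 91.7 268.6]
b [ 141  268   42  101 2242] [162.8 316.6]
```

View pics/c8.png

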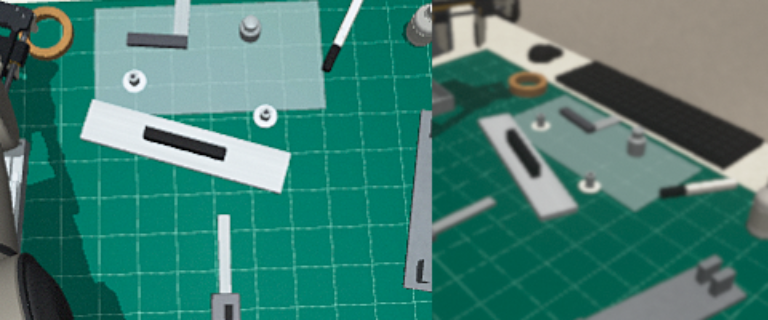

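The picture shows the guide lying flat, rib up, with a small gap to both studs. The full plate outline is visible, about (180–312, 172–231) in the top view.

```bash
cat >> h.py <<'E'
def guide(t,z=13,box=(90,430,165,260)):
    x0,x1,y0,y1=box
    m=np.zeros((384,512),np.uint8);m[y0:y1,x0:x1]=(t["color"].min(2)>150)[y0:y1,x0:x1]
    n,l,st,ce=cv2.connectedComponentsWithStats(m);i=1+np.argmax(st[1:,4])
    ys,xs=np.nonzero(l==i);P=on(t,np.c_[xs,ys],z)[:,:2]
    return cv2.minAreaRect(cv2.convexHull(P.astype(np.float32)))
E
python3 - <<'E'
from h import *
from plant import get_obs
t=load("top1")
(c,(w,h),a)=guide(t);print(c,w,h,a)
b=cv2.boxPoints((c,(w,h),a));print(b.round(1))
c=np.array(c)
e=[b[(i+1)%4]-b[i] for i in range(2)];L=max(e,key=np.linalg.norm);L=L*np.sign(L[1])
g=np.degrees(np.arctan2(L[1],L[0]));print("guide angle",g)
SL=np.array([668.2,110.6]);SR=np.array([606.9,-79.8]);d=SL-SR;print("studs angle",np.degrees(np.arctan2(d[1],d[0])))
m=(SL+SR)/2;u=d/np.linalg.norm(d);n=np.array([-u[1],u[0]])
print("centre along,dist",(c-m)@u,(c-m)@n)
L/=np.linalg.norm(L);nn=np.array([-L[1],L[0]]);print("stud dists from guide axis",-(SL-c)@nn,-(SR-c)@nn)
o=get_obs();p=o["tool_pos"];y=o["tcp_rot"][2];print(p,np.degrees(y))
D=c-p[:2];print("tx,ty",D@[np.cos(y),np.sin(y)],D@[np.sin(y),-np.cos(y)])
# rib from black top
m2=np.zeros((384,512),np.uint8);m2[185:215,210:280]=(t["color"].max(2)<60)[185:215,210:280]
ys,xs=np.nonzero(m2);print("rib",cv2.minAreaRect(on(t,np.c_[xs,ys],37)[:,:2].astype(np.float32)))
E
```

```text
(570.7565307617188, 37.034324645996094) 301.1380310058594 73.83028411865234 72.00454711914062
[[ 489.1  -94.8]
 [ 559.3 -117.6]
 [ 652.4  168.8]
 [ 582.2  191.6]]
guide angle 72.00454
studs angle 72.1538408326219
centre along,dist 0.12366351632186126 70.20965918666963
stud dists from guide axis 69.94914036717137 70.47034824814511
[617.03826263 280.13520534 126.98957764] 72.41672353606008
tx,ty -245.7242612415442 29.31935089255154
rib ((561.7296142578125, 39.28502655029297), (117.68925476074219, 18.012062072753906), 72.18142700195312)
```

```bash
sed -i 's/>150)\[y0/>TH)[y0/; s/def guide(t,z=13/def guide(t,z=13,TH=190/' h.py; python3 - <<'E'
from h import *
t=load("top1");g=t["color"].min(2)
print(g[168:236,195].tolist());print(g[185:240,290].tolist())
u=np.array([.3065,.9519]);n=np.array([-u[1],u[0]]);m=np.array([637.5,15.4])
for TH in(175,190,200):
    r=guide(t,TH=TH);c=np.array(r[0]);print(TH,r,(c-m)@u,(c-m)@n)
E
```

```text
[142, 146, 144, 145, 142, 143, 206, 225, 223, 222, 224, 226, 223, 225, 224, 225, 228, 227, 227, 224, 226, 228, 227, 228, 225, 228, 223, 223, 225, 224, 233, 235, 154, 38, 0, 0, 0, 0, 0, 0, 0, 73, 48, 0, 0, 0, 0, 0, 0, 0, 0, 0, 0, 0, 0, 0, 0, 0, 0, 0, 0, 0, 0, 0, 0, 82, 51, 0]
[252, 242, 155, 43, 0, 0, 0, 0, 0, 0, 0, 0, 0, 0, 74, 210, 233, 226, 223, 223, 228, 226, 227, 230, 230, 229, 228, 227, 229, 228, 228, 227, 229, 225, 228, 227, 227, 227, 228, 229, 243, 170, 47, 0, 37, 25, 0, 0, 0, 0, 0, 0, 4, 0, 0]
175 ((564.83837890625, 38.7325439453125), (298.98028564453125, 60.39239501953125), 72.03362274169922) -0.06053828369140475 76.3180218383789
190 ((565.0433959960938, 38.730712890625), (298.7549133300781, 59.64923858642578), 72.14363098144531) 0.0005564733886745648 76.12230485229493
200 ((564.9423828125, 39.03422546386719), (298.1909484863281, 59.365333557128906), 72.04374694824219) 0.25850955108642804 76.31148590545654
```

```bash
python3 -m creep '[{"hand":0.6,"tx":-0.06,"ty":0.0235,"tz":0,"spin":0.3},{"hand":0.6,"tx":-0.062,"ty":0,"tz":0,"spin":0},{"hand":0.6,"tx":-0.062,"ty":0,"tz":0,"spin":0},{"hand":0.6,"tx":-0.062,"ty":0,"tz":0,"spin":0},{"hand":0.6,"tx":0,"ty":0,"tz":0.03,"spin":0}]'
python3 -m creep '[{"hand":0.6,"tx":0,"ty":0,"tz":0.03,"spin":0},{"hand":0.6,"tx":0,"ty":0,"tz":0,"spin":0},{"hand":0.6,"tx":0,"ty":0,"tz":0,"spin":0}]'
```

```text
time: 15.25
tool_pos: [563.0, 30.7, 99.6]
tcp_rot: [3.137, -0.0, 1.248]
contact_force: [0.4, 1.1, 0.7]
grip_width: 54.8
finger_force: 0.0
time: 15.62
tool_pos: [563.0, 35.1, 68.6]
tcp_rot: [3.14, -0.0, 1.254]
contact_force: [0.3, 0.3, 1.3]
grip_width: 55.0
finger_force: 0.0
```

```bash
python3 -m creep '[{"hand":0.6,"tx":0.003,"ty":0.001,"tz":0.02,"spin":-0.2},{"hand":0.6,"tx":0,"ty":0,"tz":0.016,"spin":0},{"hand":0.6,"tx":0,"ty":0,"tz":0,"spin":0},{"hand":0,"tx":0,"ty":0,"tz":0,"spin":0},{"hand":0,"tx":0,"ty":0,"tz":0,"spin":0}]'
python3 -m creep '[{"hand":0,"tx":0,"ty":0,"tz":0,"spin":0},{"hand":0,"tx":0,"ty":0,"tz":0,"spin":0},{"hand":0,"tx":0,"ty":0,"tz":0,"spin":0},{"hand":0,"tx":0,"ty":0,"tz":0,"spin":0},{"hand":0,"tx":0,"ty":0,"tz":0,"spin":0}]'
```

```text
time: 16.25
tool_pos: [564.6, 37.8, 32.5]
tcp_rot: [3.14, -0.0, 1.257]
contact_force: [-0.0, -0.0, 0.2]
grip_width: 39.7
finger_force: 0.0
time: 16.88
tool_pos: [564.4, 37.7, 31.9]
tcp_rot: [3.141, -0.0, 1.257]
contact_force: [-0.4, 0.5, 2.0]
grip_width: 16.0
finger_force: 30.0
```

```bash
python3 -m creep '[{"hand":0,"tx":0,"ty":0.003,"tz":0,"spin":0},{"hand":0,"tx":0,"ty":0.006,"tz":0,"spin":0},{"hand":0,"tx":0,"ty":0.007,"tz":0,"spin":0},{"hand":0,"tx":0,"ty":0.007,"tz":0,"spin":0},{"hand":0,"tx":0,"ty":0.005,"tz":0,"spin":0}]'
python3 -m creep '[{"hand":0,"tx":0,"ty":0.002,"tz":0,"spin":0},{"hand":0,"tx":0,"ty":0.001,"tz":0,"spin":0},{"hand":0,"tx":0,"ty":0,"tz":0,"spin":0}]'
python3 -c "
from plant import get_obs
o=get_obs();print(o['contact_force'],o['moment'],o['tcp_rot'])"
```

```text
time: 17.5
tool_pos: [588.4, 30.1, 31.9]
tcp_rot: [-3.136, 0.001, 1.257]
contact_force: [-10.7, 3.5, 13.1]
grip_width: 15.8
finger_force: 30.0
time: 17.88
tool_pos: [591.1, 29.1, 32.0]
tcp_rot: [-3.136, 0.001, 1.257]
contact_force: [-9.7, 2.8, 11.4]
grip_width: 15.3
finger_force: 30.0
[-9.71421441  2.84963812 11.44139541] [0.33862358 1.52824154 0.03997355] [-3.13583327e+00  5.30189133e-04  1.25746043e+00]
```

```bash
python3 -m creep '[{"hand":0,"tx":0,"ty":0,"tz":-0.001,"spin":0},{"hand":0,"tx":0,"ty":0.002,"tz":0,"spin":0},{"hand":0,"tx":0,"ty":0.002,"tz":0,"spin":0},{"hand":0,"tx":0,"ty":0.001,"tz":0,"spin":0},{"hand":0,"tx":0,"ty":0.001,"tz":0,"spin":0}]'
python3 -c "
from plant import get_obs
o=get_obs();print(o['contact_force'],o['moment'],o['tcp_rot'],o['tool_pos'])"
```

```text
time: 18.5
tool_pos: [599.4, 26.3, 32.5]
tcp_rot: [-3.141, -0.0, 1.257]
contact_force: [-0.4, -0.0, -3.2]
grip_width: 15.6
finger_force: 30.0
[-0.43452156 -0.03679233 -3.24547997] [-0.096109    0.06387844 -0.06047535] [-3.14132391e+00 -3.72933829e-05  1.25714777e+00] [599.40189105  26.31176027  32.51311941]
```

```bash
cat > q.py <<'E'
from plant import get_obs
import numpy as np
o=get_obs();f=o['contact_force'];n=np.array([-.952,.307])
print("Fn %.2f Ft %.2f Fz %.2f Mz %.3f D %.2f"%(f[:2]@n,f[:2]@[.307,.952],f[2],o['moment'][2],(o['tool_pos'][:2]-[637.5,15.4])@n),o['tcp_rot'])
E
for i in 1 2; do python3 -m creep '[{"hand":0,"tx":0,"ty":0.0005,"tz":0,"spin":0},{"hand":0,"tx":0,"ty":0,"tz":0,"spin":0}]'>/dev/null; python3 q.py; done
python3 -m creep '[{"hand":0,"tx":0,"ty":0.0005,"tz":0,"spin":0},{"hand":0,"tx":0,"ty":0,"tz":0,"spin":0}]'; python3 q.py
```

```text
Fn 0.44 Ft -0.74 Fz -3.50 Mz 0.047 D 39.15 [ 3.14153617e+00 -1.27993552e-04  1.25724657e+00]
Fn -0.30 Ft -0.53 Fz -4.68 Mz -0.064 D 38.64 [ 3.14146839e+00 -1.10067419e-04  1.25725722e+00]
time: 19.25
tool_pos: [600.6, 25.9, 32.7]
tcp_rot: [-3.141, 0.0, 1.257]
contact_force: [-0.1, -0.1, -2.9]
grip_width: 15.7
finger_force: 30.0
Fn 0.04 Ft -0.16 Fz -2.86 Mz 0.126 D 38.32 [-3.14124017e+00  3.49428895e-05  1.25735307e+00]
```

```bash
python3 -m creep '[{"hand":0,"tx":0,"ty":0.0005,"tz":0,"spin":0},{"hand":0,"tx":0,"ty":0,"tz":0,"spin":0}]'>/dev/null; python3 q.py
python3 -m creep '[{"hand":0,"tx":0,"ty":0.0005,"tz":0,"spin":0},{"hand":0,"tx":0,"ty":0,"tz":0,"spin":0}]'>/dev/null; python3 q.py
```

```text
Fn 2.59 Ft -0.45 Fz -2.31 Mz 0.145 D 38.10 [-3.14061379e+00  1.73985146e-04  1.25742935e+00]
Fn 5.27 Ft -1.06 Fz -0.49 Mz 0.092 D 38.02 [-3.13967837e+00  2.38932384e-04  1.25735119e+00]
```

```bash
python3 -m creep '[{"hand":0,"tx":0,"ty":0.0005,"tz":0,"spin":0},{"hand":0,"tx":0,"ty":0,"tz":0,"spin":0}]'>/dev/null; python3 q.py
```

```text
Fn 6.88 Ft 0.00 Fz 0.22 Mz 0.084 D 37.97 [-3.13872443e+00  3.77979948e-04  1.25745293e+00]
```

```bash
python3 -m creep '[{"hand":0,"tx":0,"ty":0.0004,"tz":0.0003,"spin":0},{"hand":0,"tx":0,"ty":0,"tz":0,"spin":0},{"hand":0,"tx":0,"ty":0,"tz":0,"spin":0},{"hand":0,"tx":0,"ty":0,"tz":0,"spin":0},{"hand":0,"tx":0,"ty":0,"tz":0,"spin":0}]'>/dev/null; python3 q.py
python3 -m creep '[{"hand":0,"tx":0,"ty":0,"tz":0,"spin":0}]'>/dev/null; python3 q.py
python3 -m creep '[{"hand":0,"tx":0,"ty":0,"tz":0,"spin":0}]'; python3 q.py
```

```text
Fn 8.11 Ft -0.94 Fz 2.01 Mz 0.101 D 37.96 [-3.13791232e+00  4.80820005e-04  1.25748930e+00]
Fn 6.99 Ft -1.30 Fz 1.48 Mz 0.101 D 37.94 [-3.13794068e+00  4.33610659e-04  1.25743949e+00]
time: 20.88
tool_pos: [601.0, 25.8, 32.3]
tcp_rot: [-3.138, 0.0, 1.257]
contact_force: [-7.6, 1.8, 1.9]
grip_width: 15.8
finger_force: 30.0
Fn 7.78 Ft -0.57 Fz 1.89 Mz 0.071 D 37.95 [-3.13792828e+00  4.68164014e-04  1.25748338e+00]
```

```bash
python3 -m creep '[{"hand":0.6,"tx":0,"ty":0,"tz":0,"spin":0},{"hand":0.6,"tx":0,"ty":0,"tz":0,"spin":0},{"hand":0.6,"tx":0,"ty":0,"tz":0,"spin":0},{"hand":0.6,"tx":0,"ty":0,"tz":0,"spin":0},{"hand":0.6,"tx":0,"ty":0,"tz":-0.02,"spin":0}]'
python3 -m creep '[{"hand":0.6,"tx":0,"ty":0,"tz":-0.06,"spin":0},{"hand":0.6,"tx":0.06,"ty":0,"tz":-0.01,"spin":0},{"hand":0.6,"tx":0.06,"ty":-0.01,"tz":0,"spin":0},{"hand":0.6,"tx":0.06,"ty":-0.01,"tz":0,"spin":0},{"hand":0.6,"tx":0.06,"ty":-0.01,"tz":0,"spin":0}]'
python3 - <<'E'
from h import *
from plant import cams
t=cams.capture("top");np.savez("top2.npz",**t)
SL=np.array([668.2,110.6]);SR=np.array([606.9,-79.8])
m=np.zeros((384,512),np.uint8);m[150:215,170:330]=(t["color"].min(2)>190)[150:215,170:330]
for x,y in((214,160),(296,182)): cv2.circle(m,(x,y),10,0,-1)
k=cv2.morphologyEx(m,cv2.MORPH_OPEN,np.ones((5,5)))
n,l,st,ce=cv2.connectedComponentsWithStats(k);i=1+np.argmax(st[1:,4]);print(st[i])
ys,xs=np.nonzero(l==i);r=cv2.minAreaRect(on(t,np.c_[xs,ys],13)[:,:2].astype(np.float32));print(r)
# robot-side edge line: lowest pixels per column
e=np.array([(x,ys[xs==x].max()) for x in range(xs.min()+8,xs.max()-8)])
P=on(t,e,13)[:,:2].astype(np.float32);vx,vy,x0,y0=cv2.fitLine(P,cv2.DIST_HUBER,0,.01,.01).ravel()
u=np.array([vx,vy])*np.sign(vy);nn=np.array([u[1],-u[0]])
print("angle",np.degrees(np.arctan2(u[1],u[0])),"stud-from-robot-edge (68)",(SL-[x0,y0])@nn,(SR-[x0,y0])@nn)
# same on pre-slide image for bias
E
```

```text
time: 21.5
tool_pos: [601.6, 25.4, 51.3]
tcp_rot: [-3.139, 0.001, 1.257]
contact_force: [-0.1, 0.4, 0.1]
grip_width: 54.6
finger_force: 0.0
time: 22.12
tool_pos: [648.4, 264.7, 122.7]
tcp_rot: [3.141, -0.0, 1.257]
contact_force: [1.9, 0.1, 0.3]
grip_width: 54.7
finger_force: 0.0
[ 187  159  128   54 2440]
((601.3187255859375, 27.786758422851562), (299.4164123535156, 59.88701248168945), 72.29288482666016)
angle 72.27251 stud-from-robot-edge (68) 67.27527147009106 66.86097606494154
```

The guide's measured centre is 38.3 mm from the stud line (38 mm means touching), and its angle matches the stud line within 0.2°. I hand in now.

```bash
python3 -m creep '[{"hand":0.6,"tx":0,"ty":0,"tz":0,"spin":0},{"hand":0.6,"tx":0,"ty":0,"tz":0,"spin":0}]' >/dev/null; python3 -c "
from plant import close_job
print(close_job())"
```

```text
the job is handed in; nothing more can be done
None
```

I handed the job in at about 22 s: the guide lies flat, rib up and released, along both studs, with its centre measured 38.3 mm from the stud line (38 mm means touching). It fell the wrong way on the first tip and I stood it up again. No verdict came back, and I did not re-measure the bystanders.

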